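# Start the cooling timers on the bakery counter

### The job

Start the three cooling timers by touching each plunger from above with a fingertip and pushing it lightly about halfway down or a little more: first the timer on the loaf's board, then the one on the croissants' board, then the one on the rolls' board. The plungers stay down by themselves. Do not pick up or shift the timers, the bread and pastries or the tongs, and do not touch the bell.

Things in the scene. Friction and masses are not known exactly. Their poses are not given: they have to be found in the camera images.
- board_loaf: Fixed wooden serving board, 170 (its x) x 250 (its y) x 18 mm thick, lying on the counter and carrying one oval sourdough loaf, 150 mm long, 76 mm high (on its +y half) and one timer (towards its -y edge). Origin: centre of its underside; z up. The three boards are alike and may be in any of the three places.
- timer_loaf: Cooling timer that stands loose on the board of the loaf: white puck, 64 mm across, 36 mm high, 0.35 kg, with a steel plunger in the middle of its top. All three timers are alike. Origin: centre of its underside; z up.
- top_loaf (a point): Centre of the flat top of the plunger of the timer on the board of the loaf: steel button 30 mm across. At first it stands 16 mm out of the puck, 70 mm above the counter. The point moves down with the plunger.
- plunger_loaf (a joint): Depth in m by which that plunger has been pushed down: 0 up (not started), end stop at 0.012. The timer runs from 0.004 on. It slides down against a friction of about 3 N (no return spring to speak of) and stays wherever it is left; beyond the end stop it is rigid.
- board_croissants: Fixed wooden serving board, 170 (its x) x 250 (its y) x 18 mm thick, lying on the counter and carrying two croissants, each about 110 mm long, 46 mm high (on its +y half) and one timer (towards its -y edge). Origin: centre of its underside; z up. The three boards are alike and may be in any of the three places.
- timer_croissants: Cooling timer that stands loose on the board of the croissants: white puck, 64 mm across, 36 mm high, 0.35 kg, with a steel plunger in the middle of its top. All three timers are alike. Origin: centre of its underside; z up.
- top_croissants (a point): Centre of the flat top of the plunger of the timer on the board of the croissants: steel button 30 mm across. At first it stands 16 mm out of the puck, 70 mm above the counter. The point moves down with the plunger.
- plunger_croissants (a joint): Depth in m by which that plunger has been pushed down: 0 up (not started), end stop at 0.012. The timer runs from 0.004 on. It slides down against a friction of about 3 N (no return spring to speak of) and stays wherever it is left; beyond the end stop it is rigid.
- board_rolls: Fixed wooden serving board, 170 (its x) x 250 (its y) x 18 mm thick, lying on the counter and carrying three round bread rolls, each 68 mm across, 45 mm high (on its +y half) and one timer (towards its -y edge). Origin: centre of its underside; z up. The three boards are alike and may be in any of the three places.
- timer_rolls: Cooling timer that stands loose on the board of the rolls: white puck, 64 mm across, 36 mm high, 0.35 kg, with a steel plunger in the middle of its top. All three timers are alike. Origin: centre of its underside; z up.
- top_rolls (a point): Centre of the flat top of the plunger of the timer on the board of the rolls: steel button 30 mm across. At first it stands 16 mm out of the puck, 70 mm above the counter. The point moves down with the plunger.
- plunger_rolls (a joint): Depth in m by which that plunger has been pushed down: 0 up (not started), end stop at 0.012. The timer runs from 0.004 on. It slides down against a friction of about 3 N (no return spring to speak of) and stays wherever it is left; beyond the end stop it is rigid.
- loaf: Loose sourdough loaf, brown, oval, 150 x 76 x 76 mm, long along its y. Origin: centre of its underside.
- bell: Loose service bell, steel dome on a black foot, 84 mm across, 53 mm high with its small brass stud; not part of the job. Origin: centre of its underside.
- tongs: Loose steel pastry tongs, 250 mm long along its x, 64 mm wide, 24 mm high; not part of the job. Origin: centre of its underside.
- croissant_a: Loose croissant, about 110 mm (its y) x 55 x 46 mm high. Origin: centre of its underside.
- croissant_b: Loose croissant, about 110 mm (its y) x 55 x 46 mm high. Origin: centre of its underside.
- roll_a: Loose round bread roll, 68 mm across, 45 mm high. Origin: centre of its underside.
- roll_b: Loose round bread roll, 68 mm across, 45 mm high. Origin: centre of its underside.
- roll_c: Loose round bread roll, 68 mm across, 45 mm high. Origin: centre of its underside.
Not all that is in view belongs to the job. Leave any blue look-alike of the timer_croissants alone. What is shaped like the timer_rolls but green is not meant.

How it is judged:
On the way, in this order (a step that is already met when the one before it is completed fails the run):
1. the loaf's timer is started (value of joint plunger_loaf above 0.004 m), for 0.1 s.
2. the croissants' timer is started (value of joint plunger_croissants above 0.004 m), for 0.1 s.
3. the rolls' timer is started (value of joint plunger_rolls above 0.004 m), for 0.1 s.
At the end, for the whole second after the job is handed in: All three plungers are down by at least 4 mm of their 12 mm; the timers are at rest, upright (within 0.15 rad) and within 20 mm of where they stood; bread, pastries, tongs and bell are within 15 mm of where they were (value of joint each of plunger_loaf, plunger_croissants, plunger_rolls above 0.004 m and linear speed of each of timer_loaf, timer_croissants, timer_rolls below 0.02 m/s and distance of each of timer_loaf, timer_croissants, timer_rolls from where it was at the start of the episode below 0.02 m and angle between each of timer_loaf, timer_croissants, timer_rolls's own z axis and vertical below 0.15 rad and distance of each of loaf, bell, tongs, croissant_a, croissant_b, roll_a, roll_b, roll_c from where it was at the start of the episode below 0.015 m); the robot touches nothing.
It fails at once if a plunger is pushed by more than 2 mm before the timer that comes before it runs (4 mm) ((value of joint plunger_croissants above 0.002 m and value of joint plunger_loaf below 0.004 m) or (value of joint plunger_rolls above 0.002 m and value of joint plunger_croissants below 0.004 m)).
It fails at once if a timer is pushed with more than 20 N (contact force between any of the fingers, the arm and timer_loaf above 20 N or contact force between any of the fingers, the arm and timer_croissants above 20 N or contact force between any of the fingers, the arm and timer_rolls above 20 N).
It fails at once if a timer is lifted more than 6 mm off its board, tipped over 0.15 rad, or shifted more than 20 mm (z of timer_loaf in the frame of board_loaf above 0.024 m or angle between any of timer_loaf, timer_croissants, timer_rolls's own z axis and vertical above 0.15 rad or distance of any of timer_loaf, timer_croissants, timer_rolls from where it was at the start of the episode above 0.02 m or z of timer_croissants in the frame of board_croissants above 0.024 m or z of timer_rolls in the frame of board_rolls above 0.024 m).
It fails at once if bread, pastry, tongs or bell is shifted or lifted by more than 15 mm (distance of any of loaf, bell, tongs, croissant_a, croissant_b, roll_a, roll_b, roll_c from where it was at the start of the episode above 0.015 m).
It fails at once if the bell is touched with more than 1 N (contact force between any of the fingers, the arm and bell above 1 N).
It also fails if it takes over 51 s, if anything falls off the work surface, if the arm or the gripper's body presses on something with over 40 N, if the wrist force passes 120 N, or if a joint passes its speed limit or range.

### The arm

A 6-joint arm with a two-finger parallel gripper is mounted at the origin on the work surface. World frame = base frame: x ahead of the robot, y to its left, z up, the work surface at z = 0. Lengths are in m, angles in rad, forces in N, time in s.
With the tool pointing down it reaches from about 0.35 to 0.975 m from the base axis. Payload 4.9 kg.
Tool frame: the origin (TCP) lies on the centre line of the jaws, within the pads' length; the fingertips stand 19 mm ahead of it and the grasp point (between the pads) is the TCP; z points along the fingers, y is the line along which they close (so a half turn about z gives the same grasp; the last joint's range is limited). The gripper opens to 85 mm and grips with 20 to 120 N. Pads are 22 mm wide; open, the fingers measure 114 mm over their backs; the gripper's body (76 mm by 85 mm) begins 54 mm behind the grasp point. The pads swing forward as they close: fully open they stand 13 mm farther back than shut.
Start: joints at [-1.288, 0.053, 1.613, -0, 1.476, -0.119], TCP at [0.244, -0.575, 0.25] pointing down, gripper open.
Joint ranges: [-3.01, 3.01], [-1.01, 2.22], [0.06, 2.58], [-1.02, 4.17], [0.09, 2.62], [-3.14, 3.14]. Speed limits (rad/s): [2.57, 2.57, 3.14, 3.14, 3.14, 3.14].

### API

Orientations are given as a unit quaternion [w, x, y, z].
In Python, from plant import state, grab_frame, ticket, spotter gives the robot as it stands.
- The arm moves only by the tool apply_moves, never from a script. Its argument "series" is a list of rows, each an object of numbers: "jaw": the closure, from 0 (fully open) to 1 (shut); "dx", "dy", "dz": the shift along the tool's x, y, z in mm; "turn": the turn about the tool's z in rad. A call has 1 to 5 rows; each row is the pose to reach, as a shift and turn from the pose commanded when the call began, along the tool's axes at that moment; what a row does not reach only later rows make up. A row lasts 1/12 s, in which the tool goes at most 41.7 mm and 7.16 degrees, less where a joint would pass 70% of its speed; a pose out of reach is approached as far as the arm can. A call with a gripper value outside its range is refused whole. The fingers move at their own pace and stop on an object; the grip force is fixed at half the most. Time passes only in rows, so rows that repeat a pose let the fingers close. It gives the time, the measured TCP pose, the force, the opening and the grip force at its end, in the units of the state.
- state(): the state, without advancing time (a new reading comes with each control period).
- grab_frame(name): name is "scene" or "top"; returns a dict with "pixels" (480x640x3 uint8, red, green, blue), "mtx" (3x3 intrinsics, pixels), "camera_from_world" (4x4, takes a point from world to camera coordinates). Camera axes: x right, y down, z forward; pixel columns grow to the right and rows downward; lengths in m; the calibration is good to about 2 mm. A picture is of the moment at which its call begins. There is no depth.
- ticket.job_done(): hands the job in; it is judged then, once.
Trained networks look in a picture, given as the dict that the camera call returned (one of the last four; its "shot" number tells which), for a name from the list of things; names that differ only in an ending like _2 or _b are one class to them, and where a whole thing is asked for, a point or a joint stands for the part that bears it (a point fixed in the world has none). Each returns a list of dicts, best first, with "conf" (0 to 1); they miss things now and then, are a little off and sometimes report something else, mostly with a low value. They report only what shows in the picture. A call takes as long as a camera call. They do not tell look-alikes from the thing itself.
- spotter.outline_of(picture, target): "region" (480x640 bool, what is visible of it) and "extent" ([left, top, right, bottom] in pixels, round what is visible of it).
The state is a dict: "time": time; "joint_pos": joint angles; "joint_vel": joint speeds; "joint_efforts": joint torques, N m; "tool_pos": TCP position; "tool_rot": TCP orientation; "contact_force": force on the tool from outside, world axes, zero at the start; "ft_torque": the same for the moment, N m; "gripper_width": opening from 0.0 (shut) to 1.0 (fully open); "grasp_force": force on a finger pad.
Only numpy, scipy, OpenCV 4.12 (cv2) and the standard library are available. Lean on these libraries where they do the work, as an engineer would, in place of code of your own. Each camera call takes 0.05 s, during which the arm holds its last target. There are 200 camera calls.

## Working session

There is one attempt and no reset: what is moved stays moved. The work goes in short steps, Python scripts to look and compute and a tool call to move; the robot and the scene stay as the last step left them, time stands still between calls to the robot, and variables do not carry over. Pictures are saved under pics/ and viewed, at most 10 in all, crops included, and the job is handed in when it is done.

Besides the shell and the picture viewer there is one more tool, called after ">>>" by a JSON object that holds its "api" and its "payload", one argument or row to a line. apply_moves: Moves the arm, as the interface text tells. Its arguments: {"type":"object","properties":{"series":{"type":"array","items":{"type":"object","properties":{"jaw":{"type":"number"},"dx":{"type":"number"},"dy":{"type":"number"},"dz":{"type":"number"},"turn":{"type":"number"}}}}},"required":["series"]}

```bash
mkdir -p pics; cat > h.py <<'E'
import numpy as np, cv2
from plant import state, grab_frame, ticket, spotter
def ray(f,uv,z):
    T=f["camera_from_world"];R=T[:3,:3];t=T[:3,3];c=-R.T@t
    d=R.T@np.linalg.inv(f["mtx"])@np.array([uv[0],uv[1],1.])
    return c+d*(z-c[2])/d[2]
def proj(f,p):
    T=f["camera_from_world"];q=f["mtx"]@(T[:3,:3]@np.array(p)+T[:3,3]);return q[:2]/q[2]
E
python3 - <<'E'
from h import *
s=state();print(s)
for n in("top","scene"):
    f=grab_frame(n);cv2.imwrite(f"pics/{n}0.png",f["pixels"][:,:,::-1])
    T=f["camera_from_world"];print(n,-T[:3,:3].T@T[:3,3])
    for t in("timer_loaf","top_loaf","loaf","croissant_a","roll_a","bell","tongs","board_loaf"):
        for d in spotter.outline_of(f,t):
            m=d["region"];ys,xs=np.nonzero(m);uv=(xs.mean(),ys.mean())
            z={'t':.045,'l':.05,'c':.04,'r':.04,'b':.02}[t[0]]
            print(t,round(d["conf"],2),d["extent"],np.round(uv),np.round(ray(f,uv,z)[:2],3),np.round(f["pixels"][m].mean(0)))
E
```

```text
{'time': 0.0, 'joint_pos': array([-1.28802952e+00,  5.33829327e-02,  1.61427665e+00,  1.09992933e-05,
        1.47599393e+00, -1.19014355e-01]), 'joint_vel': array([-1.29304834e-04, -8.48548952e-05, -4.81747070e-04, -8.07596781e-04,
        1.20450510e-03,  2.05251384e-04]), 'joint_efforts': array([-4.00331346e-04, -3.93683052e+01, -3.70174956e+01, -1.10913165e-04,
        7.02421035e-03, -4.46780874e-06]), 'tool_pos': array([ 0.24424465, -0.57467493,  0.24905717]), 'tool_rot': array([-1.02742961e-03,  9.79888843e-01,  1.99541457e-01, -7.88177269e-05]), 'contact_force': array([ 0.37266182, -0.50785902,  0.34348266]), 'ft_torque': array([0.0034841 , 0.02152556, 0.02212994]), 'grasp_force': 0.0, 'gripper_width': 0.9985083008946181}
top [0.44003612 0.0563584  1.00113771]
timer_loaf 0.85 [491.6, 238.0, 526.3, 267.9] [509. 255.] [ 0.518 -0.354] [136. 138. 137.]
top_loaf 0.47 [507.6, 244.8, 522.8, 260.9] [514. 254.] [ 0.521 -0.365] [114. 118. 118.]
loaf 0.64 [422.4, 229.0, 488.5, 264.3] [455. 244.] [ 0.542 -0.236] [88. 51. 25.]
croissant_a 0.81 [132.7, 244.7, 190.3, 270.1] [159. 255.] [0.5
[... 1245 characters left out ...]
065] [140.  87.  38.]
roll_a 0.63 [322.5, 222.2, 352.6, 242.6] [338. 235.] [0.516 0.039] [143.  89.  38.]
roll_a 0.18 [279.5, 219.2, 305.3, 249.7] [290. 234.] [ 0.59  -0.062] [143. 139. 137.]
bell 0.83 [198.2, 236.7, 233.5, 260.8] [214. 249.] [ 0.736 -0.197] [103. 100.  97.]
bell 0.25 [324.3, 224.8, 349.2, 242.5] [338. 235.] [0.5   0.027] [139.  87.  38.]
tongs 0.87 [338.3, 319.6, 439.2, 391.4] [388. 358.] [0.752 0.35 ] [119. 117. 115.]
tongs 0.24 [276.0, 219.7, 302.3, 247.7] [290. 234.] [ 0.593 -0.06 ] [144. 141. 138.]
tongs 0.23 [283.1, 220.0, 296.3, 233.9] [290. 227.] [ 0.573 -0.078] [122. 122. 122.]
board_loaf 0.63 [192.7, 181.2, 297.5, 233.9] [241. 209.] [ 0.58  -0.254] [124.  81.  46.]
```

View pics/top0.png

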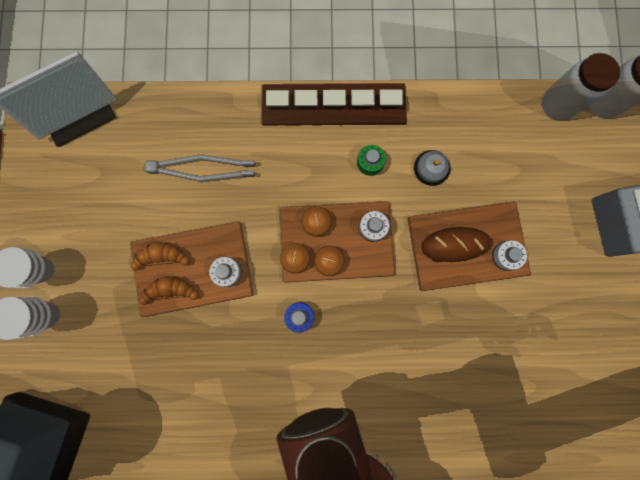

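View pics/scene0.png

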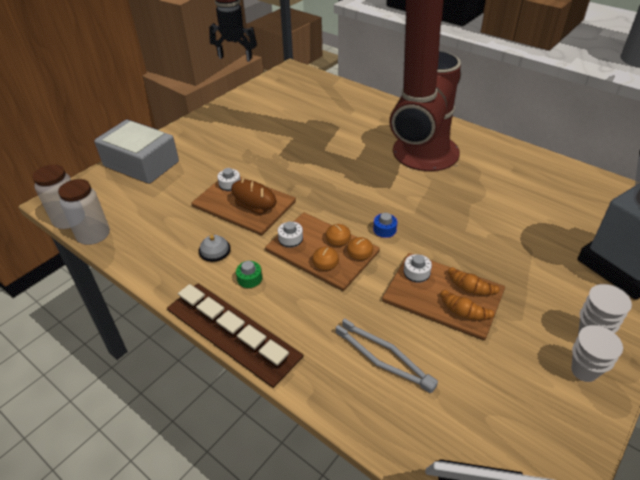

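Top view: there are white timers at (510,255) on the loaf's board, (225,271) on the croissants' board and (375,225) on the rolls' board. The blue (299,317) and green (372,160) pucks stand off the boards and are look-alikes. The scene view shows the same white timers at (228,178), (418,266) and (290,234). Next I fit the timer's silhouette in both views and confirm it in one crop montage.

```bash
cat > fit.py <<'E'
from h import *
from scipy.optimize import minimize
a=np.linspace(0,2*np.pi,40)
def ring(p,r,z): return [(p[0]+r*np.cos(t),p[1]+r*np.sin(t),z) for t in a]
S=8
def sil(f,p,o,w):
    m=np.zeros((w*S,w*S),np.uint8)
    for r,z0,z1 in((.032,.018,.054),(.015,.054,.07)):
        q=np.array([proj(f,x) for x in ring(p,r,z0)+ring(p,r,z1)])
        cv2.fillConvexPoly(m,cv2.convexHull((((q-o+.5)*S)).astype(np.float32)).round().astype(np.int32),1)
    return m
F={n:grab_frame(n) for n in("top","scene")}
C={"loaf":((510,255),(228,178)),"croissants":((225,271),(418,266)),"rolls":((375,225),(290,234))}
rows=[]
for k,uvs in C.items():
    row=[];Ms=[];
    for (n,f),uv in zip(F.items(),uvs):
        w=52;o=np.array(uv)-w//2
        im=f["pixels"][o[1]:o[1]+w,o[0]:o[0]+w]
        big=cv2.resize(im,None,fx=S,fy=S,interpolation=cv2.INTER_CUBIC)
        hsv=cv2.cvtColor(big,cv2.COLOR_RGB2HSV)
        m=((hsv[...,1]<70)).astype(np.uint8)
        nl,l,st,ce=cv2.connectedComponentsWithStats(m)
        m=(l==1+st[1:,4].argmax()).astype(np.uint8)
        m=cv2.morphologyEx(m,cv2.MORPH_CLOSE,np.ones((25,25)))
        Ms.append((f,o,w,m,big))
    def iou(p,Q):return -np.mean([(M[3]&(s:=sil(M[0],p,M[1],w))).sum()/(M[3]|s).sum() for M in Q])
    res=[]
    for Q in(Ms,Ms[:1],Ms[1:]):
        p0=ray(F["top"],uvs[0],.045)[:2]
        r=minimize(iou,p0,(Q,),method="Nelder-Mead",options=dict(initial_simplex=[p0,p0+[.01,0],p0+[0,.01]],xatol=1e-4))
        res.append(r.x);print(k,np.round(r.x,4),round(-r.fun,3))
    for f,o,w,m,big in Ms:
        b=big.copy()
        for r,z in((.015,.07),(.032,.054)):
            q=np.array([proj(f,x) for x in ring(res[0],r,z)])
            cv2.polylines(b,[((q-o+.5)*S).astype(np.int32)],True,(255,0,0) if z==.07 else (0,255,0),1)
        row.append(cv2.resize(b,(266,266)))
    rows.append(np.vstack(row))
cv2.imwrite("pics/fit.png",np.hstack(rows)[:,:,::-1])
E
python3 fit.py
```

```text
loaf [ 0.5194 -0.3608] 0.853
loaf [ 0.5183 -0.3575] 0.937
loaf [ 0.517  -0.3654] 0.801
croissants [0.4887 0.2628] 0.907
croissants [0.4892 0.2646] 0.951
croissants [0.4857 0.2587] 0.934
rolls [ 0.587 -0.063] 0.917
rolls [ 0.5862 -0.0618] 0.967
rolls [ 0.5851 -0.0667] 0.934
```

View pics/fit.png

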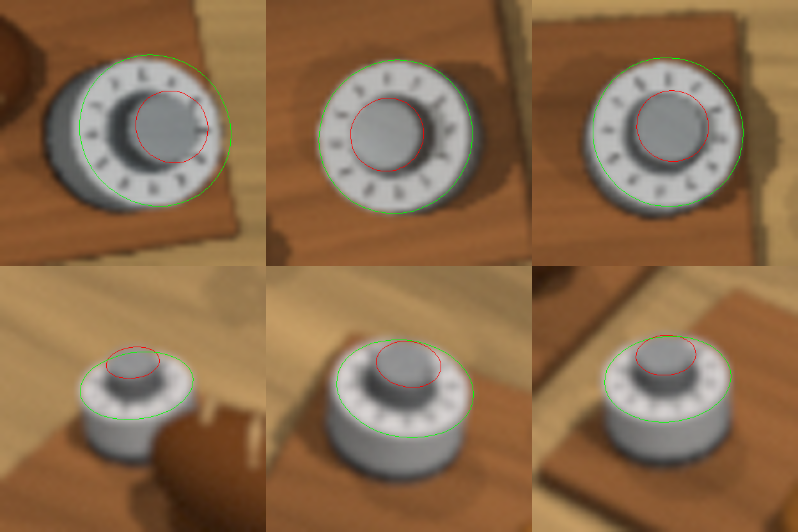

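The rings sit on the three white timers standing on the boards. The loaf's top-view ring is about 3 mm too far out, because the loaf hides part of the puck in the scene view. I take the top-view fits: loaf (0.519,-0.357), croissants (0.489,0.264), rolls (0.5865,-0.062).

>>> {"api": "apply_moves", "payload": {
  "series": [
    {"dx":37,"dy":-10,"jaw":1},
    {"dx":74,"dy":-20,"jaw":1},
    {"dx":111,"dy":-30,"jaw":1},
    {"dx":148,"dy":-40,"jaw":1},
    {"dx":185,"dy":-50,"jaw":1}
  ]
}}

```text
invalid input at $.series[0]: expected keys jaw, dx, dy, dz, turn
```

>>> {"api": "apply_moves", "payload": {
  "series": [
    {"dx":38,"dy":-11,"jaw":1},
    {"dx":76,"dy":-22,"jaw":1},
    {"dx":114,"dy":-33,"jaw":1},
    {"dx":154,"dy":-44,"jaw":1},
    {"dx":154,"dy":-44,"jaw":1}
  ]
}}

```text
invalid input at $.series[0]: expected keys jaw, dx, dy, dz, turn
```

```bash
cat > go.py <<'E'
import sys
from h import *
from scipy.spatial.transform import Rotation as R
s=state();q=s["tool_rot"];M=R.from_quat([q[1],q[2],q[3],q[0]])
t=np.array([float(v) for v in sys.argv[1:4]])
print(s["time"],s["tool_pos"],s["contact_force"],s["gripper_width"],"tool z",M.as_matrix()[:,2])
print("move mm",np.round(M.inv().apply(t-s["tool_pos"])*1000,1))
E
python3 go.py .519 -.357 .1
```

```text
1.0 [ 0.24440945 -0.57522149  0.2503108 ] [ 0.59606797 -1.12267853 -0.20501079] 0.9991418406444129 tool z [ 1.27364810e-06 -1.57327846e-05 -1.00000000e+00]
move mm [338.1 -93.5 150.3]
```

>>> {"api": "apply_moves", "payload": {
  "series": [
    {"dx":37,"dy":-10,"dz":0,"turn":0,"jaw":1},
    {"dx":74,"dy":-20,"dz":0,"turn":0,"jaw":1},
    {"dx":111,"dy":-30,"dz":0,"turn":0,"jaw":1},
    {"dx":148,"dy":-40,"dz":0,"turn":0,"jaw":1},
    {"dx":185,"dy":-50,"dz":0,"turn":0,"jaw":1}
  ]
}}

```text
time: 1.42
tool_pos: [0.3962, -0.4557, 0.2505]
tool_rot: [0.0, 0.98, 0.199, 0.0]
contact_force: [0.9, -0.9, 0.1]
gripper_width: 0.3
grasp_force: 0.0
```

>>> {"api": "apply_moves", "payload": {
  "series": [
    {"dx":38,"dy":-11,"dz":20,"turn":0,"jaw":1},
    {"dx":76,"dy":-22,"dz":40,"turn":0,"jaw":1},
    {"dx":114,"dy":-33,"dz":60,"turn":0,"jaw":1},
    {"dx":153,"dy":-43,"dz":60,"turn":0,"jaw":1},
    {"dx":153,"dy":-43,"dz":90,"turn":0,"jaw":1}
  ]
}}

```text
time: 1.83
tool_pos: [0.5254, -0.3553, 0.165]
tool_rot: [0.003, 0.979, 0.202, 0.004]
contact_force: [0.7, -1.4, 1.3]
gripper_width: -0.0
grasp_force: 0.0
```

```bash
python3 go.py .519 -.357 .1
```

```text
1.8333 [ 0.52537164 -0.35528901  0.16496064] [ 0.68103097 -1.4472051   1.34686314] -0.00022584769269519105 tool z [ 0.00902241 -0.00441805 -0.99994954]
move mm [-7.  -1.4 64.9]
```

>>> {"api": "apply_moves", "payload": {
  "series": [
    {"dx":0,"dy":0,"dz":10,"turn":0,"jaw":1},
    {"dx":0,"dy":0,"dz":30,"turn":0,"jaw":1},
    {"dx":0,"dy":0,"dz":50,"turn":0,"jaw":1},
    {"dx":0,"dy":0,"dz":50,"turn":0,"jaw":1},
    {"dx":0,"dy":0,"dz":50,"turn":0,"jaw":1}
  ]
}}

```text
time: 2.25
tool_pos: [0.5175, -0.3575, 0.109]
tool_rot: [-0.001, 0.98, 0.199, -0.001]
contact_force: [-0.1, 0.7, 0.4]
gripper_width: -0.0
grasp_force: 0.0
```

```bash
python3 go.py .519 -.357 .1; python3 - <<'E'
from h import *
a=[]
for n,u in(("top",(510,250)),("scene",(228,165))):
    f=grab_frame(n)["pixels"];a.append(cv2.resize(f[u[1]-33:u[1]+33,u[0]-33:u[0]+33],(400,400),interpolation=cv2.INTER_CUBIC))
cv2.imwrite("pics/l1.png",np.hstack(a)[:,:,::-1])
E
```

```text
2.25 [ 0.51753851 -0.35746178  0.10896539] [-0.0587865   0.65872445  0.40854601] -0.0003444227169454155 tool z [-0.00294793  0.00218943 -0.99999326]
move mm [1.5 0.2 9. ]
```

View pics/l1.png

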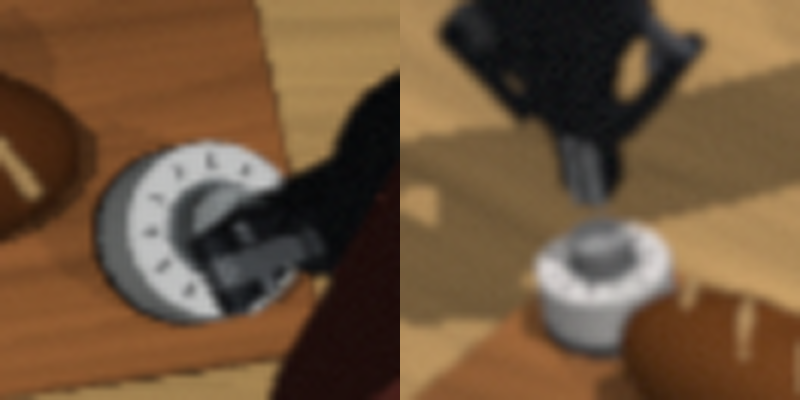

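The shut fingertips stand just above the loaf timer's plunger: in the left crop they are over the button at about (240,240), in the right crop just above it at (600,200). I descend in small steps and watch the force.

>>> {"api": "apply_moves", "payload": {
  "series": [
    {"dx":1,"dy":0,"dz":8,"turn":0,"jaw":1},
    {"dx":1,"dy":0,"dz":14,"turn":0,"jaw":1},
    {"dx":1,"dy":0,"dz":17,"turn":0,"jaw":1},
    {"dx":1,"dy":0,"dz":17,"turn":0,"jaw":1},
    {"dx":1,"dy":0,"dz":17,"turn":0,"jaw":1}
  ]
}}

```text
time: 2.77
tool_pos: [0.5198, -0.3569, 0.0929]
tool_rot: [-0.0, 0.98, 0.2, -0.0]
contact_force: [-0.1, 0.3, -0.4]
gripper_width: -0.003
grasp_force: 0.0
```

>>> {"api": "apply_moves", "payload": {
  "series": [
    {"dx":0,"dy":0,"dz":1,"turn":0,"jaw":1},
    {"dx":0,"dy":0,"dz":2,"turn":0,"jaw":1},
    {"dx":0,"dy":0,"dz":3,"turn":0,"jaw":1},
    {"dx":0,"dy":0,"dz":4,"turn":0,"jaw":1}
  ]
}}

```text
time: 3.1
tool_pos: [0.5201, -0.3571, 0.0894]
tool_rot: [0.0, 0.98, 0.2, 0.0]
contact_force: [0.1, -0.9, -0.0]
gripper_width: 0.0
grasp_force: 0.0
```

>>> {"api": "apply_moves", "payload": {
  "series": [
    {"dx":0,"dy":0,"dz":1,"turn":0,"jaw":1},
    {"dx":0,"dy":0,"dz":2,"turn":0,"jaw":1},
    {"dx":0,"dy":0,"dz":3,"turn":0,"jaw":1}
  ]
}}

```text
time: 3.35
tool_pos: [0.5201, -0.3571, 0.0867]
tool_rot: [0.0, 0.98, 0.2, 0.0]
contact_force: [-1.7, 1.3, 3.6]
gripper_width: -0.005
grasp_force: 1.6
```

>>> {"api": "apply_moves", "payload": {
  "series": [
    {"dx":0,"dy":0,"dz":1,"turn":0,"jaw":1},
    {"dx":0,"dy":0,"dz":2,"turn":0,"jaw":1}
  ]
}}

```text
time: 3.52
tool_pos: [0.5202, -0.3571, 0.0845]
tool_rot: [0.0, 0.98, 0.2, 0.0]
contact_force: [-0.3, 1.2, 3.1]
gripper_width: -0.001
grasp_force: 1.6
```

>>> {"api": "apply_moves", "payload": {
  "series": [
    {"dx":0,"dy":0,"dz":1,"turn":0,"jaw":1},
    {"dx":0,"dy":0,"dz":2,"turn":0,"jaw":1},
    {"dx":0,"dy":0,"dz":3,"turn":0,"jaw":1},
    {"dx":0,"dy":0,"dz":3,"turn":0,"jaw":1}
  ]
}}

```text
time: 3.85
tool_pos: [0.5201, -0.3571, 0.0811]
tool_rot: [0.0, 0.98, 0.2, 0.0]
contact_force: [0.0, 0.1, 2.5]
gripper_width: 0.004
grasp_force: 0.9
```

>>> {"api": "apply_moves", "payload": {
  "series": [
    {"dx":0,"dy":0,"dz":0.5,"turn":0,"jaw":1},
    {"dx":0,"dy":0,"dz":0.5,"turn":0,"jaw":1},
    {"dx":0,"dy":0,"dz":0.5,"turn":0,"jaw":1}
  ]
}}

```text
time: 4.1
tool_pos: [0.5201, -0.3571, 0.0807]
tool_rot: [0.0, 0.98, 0.2, 0.0]
contact_force: [0.4, -0.5, 1.8]
gripper_width: -0.003
grasp_force: 1.0
```

>>> {"api": "apply_moves", "payload": {
  "series": [
    {"dx":0,"dy":0,"dz":-10,"turn":0,"jaw":1},
    {"dx":0,"dy":0,"dz":-40,"turn":0,"jaw":1},
    {"dx":0,"dy":0,"dz":-75,"turn":0,"jaw":1},
    {"dx":0,"dy":0,"dz":-110,"turn":0,"jaw":1},
    {"dx":0,"dy":0,"dz":-120,"turn":0,"jaw":1}
  ]
}}

```text
time: 4.52
tool_pos: [0.5222, -0.3589, 0.2083]
tool_rot: [0.004, 0.98, 0.2, 0.003]
contact_force: [1.6, -1.1, 1.3]
gripper_width: -0.001
grasp_force: 0.0
```

>>> {"api": "apply_moves", "payload": {
  "series": [
    {"dx":13,"dy":-36,"dz":0,"turn":0,"jaw":1},
    {"dx":26,"dy":-72,"dz":0,"turn":0,"jaw":1},
    {"dx":39,"dy":-108,"dz":0,"turn":0,"jaw":1},
    {"dx":52,"dy":-144,"dz":0,"turn":0,"jaw":1},
    {"dx":65,"dy":-180,"dz":0,"turn":0,"jaw":1}
  ]
}}

```text
time: 4.93
tool_pos: [0.5088, -0.1643, 0.2005]
tool_rot: [-0.0, 0.98, 0.199, -0.0]
contact_force: [-0.2, 0.3, -1.3]
gripper_width: -0.002
grasp_force: 0.0
```

>>> {"api": "apply_moves", "payload": {
  "series": [
    {"dx":13,"dy":-36,"dz":0,"turn":0,"jaw":1},
    {"dx":26,"dy":-72,"dz":0,"turn":0,"jaw":1},
    {"dx":39,"dy":-108,"dz":0,"turn":0,"jaw":1},
    {"dx":52,"dy":-144,"dz":0,"turn":0,"jaw":1},
    {"dx":65,"dy":-180,"dz":0,"turn":0,"jaw":1}
  ]
}}

```text
time: 5.35
tool_pos: [0.4982, 0.0268, 0.2007]
tool_rot: [0.0, 0.98, 0.199, 0.0]
contact_force: [1.0, 0.2, 0.3]
gripper_width: -0.003
grasp_force: 0.0
```

```bash
python3 go.py .489 .264 .11; python3 - <<'E'
from h import *
f=grab_frame("top")["pixels"]; g=grab_frame("scene")["pixels"]
a=[cv2.resize(p[v-25:v+25,u-25:u+25],(400,400),interpolation=cv2.INTER_CUBIC) for p,u,v in((f,510,255),(g,228,178))]
cv2.imwrite("pics/l2.png",np.hstack(a)[:,:,::-1])
E
```

```text
5.35 [0.49821493 0.02683915 0.20067302] [1.00986684 0.22136803 0.27908899] -0.0026273248338286505 tool z [ 2.06262229e-04 -1.05407498e-04 -9.99999973e-01]
move mm [  84.2 -221.9   90.6]
```

View pics/l2.png

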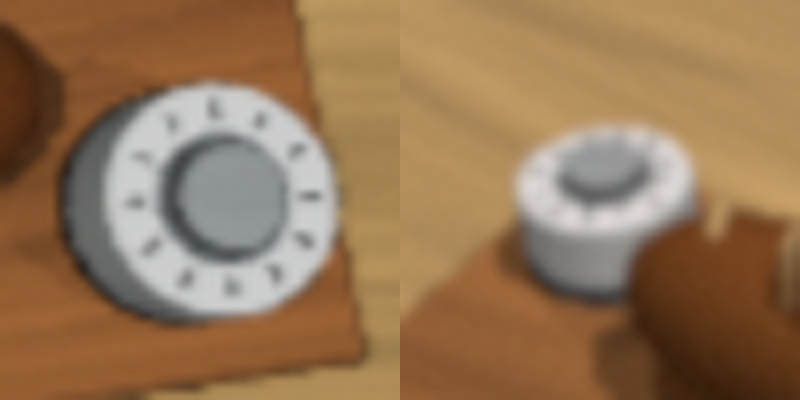

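The loaf's plunger at (230,195) in the left crop and (600,165) in the right crop is clearly about halfway down, and the puck has not moved. Next is the croissants' timer.

>>> {"api": "apply_moves", "payload": {
  "series": [
    {"dx":13,"dy":-36,"dz":0,"turn":0,"jaw":1},
    {"dx":27,"dy":-72,"dz":0,"turn":0,"jaw":1},
    {"dx":41,"dy":-108,"dz":0,"turn":0,"jaw":1},
    {"dx":54,"dy":-144,"dz":0,"turn":0,"jaw":1},
    {"dx":68,"dy":-180,"dz":0,"turn":0,"jaw":1}
  ]
}}

```text
time: 5.87
tool_pos: [0.4909, 0.2183, 0.2007]
tool_rot: [0.0, 0.98, 0.199, 0.0]
contact_force: [1.2, 0.5, 0.5]
gripper_width: -0.003
grasp_force: 0.0
```

>>> {"api": "apply_moves", "payload": {
  "series": [
    {"dx":16,"dy":-42,"dz":0,"turn":0,"jaw":1},
    {"dx":16,"dy":-42,"dz":30,"turn":0,"jaw":1},
    {"dx":16,"dy":-42,"dz":60,"turn":0,"jaw":1},
    {"dx":16,"dy":-42,"dz":90,"turn":0,"jaw":1},
    {"dx":16,"dy":-42,"dz":90,"turn":0,"jaw":1}
  ]
}}

```text
time: 6.28
tool_pos: [0.485, 0.2603, 0.1036]
tool_rot: [0.001, 0.98, 0.2, -0.006]
contact_force: [-2.1, -1.1, -2.4]
gripper_width: 0.004
grasp_force: 0.0
```

>>> {"api": "apply_moves", "payload": {
  "series": [
    {"dx":0,"dy":0,"dz":0,"turn":0,"jaw":1},
    {"dx":0,"dy":0,"dz":0,"turn":0,"jaw":1}
  ]
}}

```text
time: 6.45
tool_pos: [0.4905, 0.2621, 0.1123]
tool_rot: [-0.0, 0.98, 0.199, 0.001]
contact_force: [-0.3, -1.1, 1.5]
gripper_width: 0.001
grasp_force: 0.0
```

```bash
python3 go.py .489 .264 .09; python3 - <<'E'
from h import *
f=grab_frame("top")["pixels"]; g=grab_frame("scene")["pixels"]
a=[cv2.resize(p[v-33:v+33,u-33:u+33],(400,400),interpolation=cv2.INTER_CUBIC) for p,u,v in((f,225,270),(g,418,255))]
cv2.imwrite("pics/c1.png",np.hstack(a)[:,:,::-1])
E
```

```text
6.45 [0.49050818 0.26208131 0.1123457 ] [-0.32318964 -1.09091597  1.47234326] 0.0008335846024895057 tool z [ 1.85372974e-03  5.53965690e-04 -9.99998128e-01]
move mm [-0.7 -2.4 22.3]
```

View pics/c1.png

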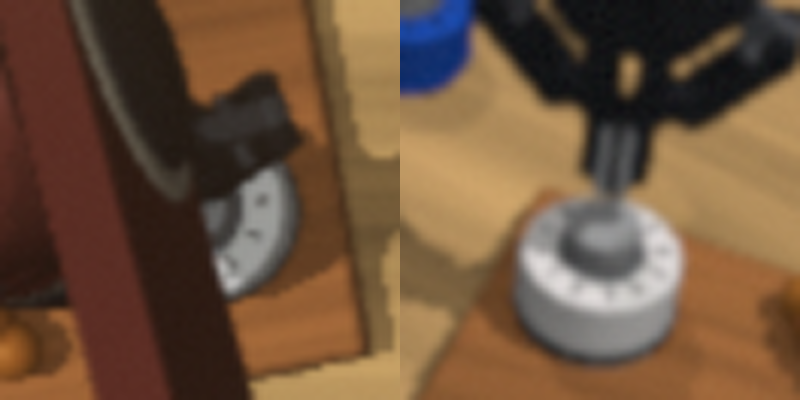

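```bash
python3 go.py .489 .264 .09; python3 - <<'E'
from h import *
p=state()["tool_pos"]
for n,(u,v),off in(("top",(225,270),0),("scene",(418,255),400)):
    f=grab_frame(n)
    for nm,x in(("button",(.489,.264,.07)),("tip",p-[0,0,.019]),("tcp",p),("tcp+3cm",p+[0,0,.03])):
        q=proj(f,x);print(n,nm,np.round((q-[u-33,v-33]+.5)*400/66+[off,0]))
E
```

```text
6.55 [0.4912945  0.26248548 0.11367454] [0.80500296 0.27647295 0.32497599] 0.0019999755109017634 tool z [ 0.00436169  0.00154685 -0.99998929]
move mm [-1.6 -2.3 23.7]
top button [183. 207.]
top tip [171. 197.]
top tcp [158. 193.]
top tcp+3cm [136. 188.]
scene button [614. 227.]
scene tip [614. 184.]
scene tcp [619. 150.]
scene tcp+3cm [628.  93.]
```

>>> {"api": "apply_moves", "payload": {
  "series": [
    {"dx":-3,"dy":-1,"dz":8,"turn":0,"jaw":1},
    {"dx":-3,"dy":-1,"dz":14,"turn":0,"jaw":1},
    {"dx":-3,"dy":-1,"dz":17,"turn":0,"jaw":1},
    {"dx":-3,"dy":-1,"dz":17,"turn":0,"jaw":1},
    {"dx":-3,"dy":-1,"dz":17,"turn":0,"jaw":1}
  ]
}}

```text
time: 7.07
tool_pos: [0.4858, 0.2619, 0.0931]
tool_rot: [0.0, 0.98, 0.2, -0.001]
contact_force: [0.2, -0.7, 0.5]
gripper_width: 0.002
grasp_force: 0.0
```

>>> {"api": "apply_moves", "payload": {
  "series": [
    {"dx":0,"dy":0,"dz":0,"turn":0,"jaw":1},
    {"dx":0,"dy":0,"dz":0,"turn":0,"jaw":1}
  ]
}}

```text
time: 7.23
tool_pos: [0.4865, 0.2622, 0.094]
tool_rot: [-0.0, 0.98, 0.2, 0.0]
contact_force: [-0.4, 0.8, -0.3]
gripper_width: 0.001
grasp_force: 0.0
```

Now down to TCP z ≈ 0.081, as on the first timer, in small steps.

>>> {"api": "apply_moves", "payload": {
  "series": [
    {"dx":0,"dy":0,"dz":1,"turn":0,"jaw":1},
    {"dx":0,"dy":0,"dz":2,"turn":0,"jaw":1},
    {"dx":0,"dy":0,"dz":3,"turn":0,"jaw":1},
    {"dx":0,"dy":0,"dz":4,"turn":0,"jaw":1},
    {"dx":0,"dy":0,"dz":5,"turn":0,"jaw":1}
  ]
}}

```text
time: 7.65
tool_pos: [0.4863, 0.2621, 0.0888]
tool_rot: [-0.0, 0.98, 0.2, -0.0]
contact_force: [-1.3, -0.8, 3.4]
gripper_width: -0.002
grasp_force: 1.6
```

>>> {"api": "apply_moves", "payload": {
  "series": [
    {"dx":0,"dy":0,"dz":1,"turn":0,"jaw":1},
    {"dx":0,"dy":0,"dz":2,"turn":0,"jaw":1},
    {"dx":0,"dy":0,"dz":3,"turn":0,"jaw":1},
    {"dx":0,"dy":0,"dz":4,"turn":0,"jaw":1}
  ]
}}

```text
time: 7.98
tool_pos: [0.4863, 0.2621, 0.085]
tool_rot: [-0.0, 0.98, 0.2, 0.0]
contact_force: [-1.7, -1.0, 4.1]
gripper_width: -0.001
grasp_force: 1.6
```

>>> {"api": "apply_moves", "payload": {
  "series": [
    {"dx":0,"dy":0,"dz":1,"turn":0,"jaw":1},
    {"dx":0,"dy":0,"dz":2,"turn":0,"jaw":1},
    {"dx":0,"dy":0,"dz":3,"turn":0,"jaw":1},
    {"dx":0,"dy":0,"dz":3,"turn":0,"jaw":1}
  ]
}}

```text
time: 8.32
tool_pos: [0.4862, 0.262, 0.0815]
tool_rot: [-0.0, 0.98, 0.2, 0.0]
contact_force: [-0.9, 0.1, 2.6]
gripper_width: -0.002
grasp_force: 0.9
```

>>> {"api": "apply_moves", "payload": {
  "series": [
    {"dx":0,"dy":0,"dz":-10,"turn":0,"jaw":1},
    {"dx":0,"dy":0,"dz":-40,"turn":0,"jaw":1},
    {"dx":0,"dy":0,"dz":-75,"turn":0,"jaw":1},
    {"dx":0,"dy":0,"dz":-110,"turn":0,"jaw":1},
    {"dx":0,"dy":0,"dz":-110,"turn":0,"jaw":1}
  ]
}}

```text
time: 8.73
tool_pos: [0.4905, 0.2637, 0.2013]
tool_rot: [-0.001, 0.98, 0.2, 0.007]
contact_force: [0.2, 0.0, 1.7]
gripper_width: 0.0
grasp_force: 0.0
```

>>> {"api": "apply_moves", "payload": {
  "series": [
    {"dx":-4,"dy":37,"dz":0,"turn":0,"jaw":1},
    {"dx":-8,"dy":74,"dz":0,"turn":0,"jaw":1},
    {"dx":-12,"dy":111,"dz":0,"turn":0,"jaw":1},
    {"dx":-16,"dy":148,"dz":0,"turn":0,"jaw":1},
    {"dx":-20,"dy":185,"dz":0,"turn":0,"jaw":1}
  ]
}}

```text
time: 9.15
tool_pos: [0.5406, 0.0824, 0.1923]
tool_rot: [0.0, 0.98, 0.2, 0.001]
contact_force: [-0.6, 0.3, 0.2]
gripper_width: -0.001
grasp_force: 0.0
```

>>> {"api": "apply_moves", "payload": {
  "series": [
    {"dx":-4,"dy":38,"dz":0,"turn":0,"jaw":1},
    {"dx":-8,"dy":76,"dz":0,"turn":0,"jaw":1},
    {"dx":-12,"dy":115,"dz":0,"turn":0,"jaw":1},
    {"dx":-15,"dy":154,"dz":0,"turn":0,"jaw":1},
    {"dx":-15,"dy":154,"dz":30,"turn":0,"jaw":1}
  ]
}}

```text
time: 9.57
tool_pos: [0.5926, -0.0707, 0.1693]
tool_rot: [0.005, 0.98, 0.197, 0.007]
contact_force: [1.6, -0.1, 0.6]
gripper_width: 0.005
grasp_force: 0.0
```

>>> {"api": "apply_moves", "payload": {
  "series": [
    {"dx":0,"dy":0,"dz":20,"turn":0,"jaw":1},
    {"dx":0,"dy":0,"dz":40,"turn":0,"jaw":1},
    {"dx":0,"dy":0,"dz":50,"turn":0,"jaw":1},
    {"dx":0,"dy":0,"dz":50,"turn":0,"jaw":1},
    {"dx":0,"dy":0,"dz":50,"turn":0,"jaw":1}
  ]
}}

```text
time: 9.98
tool_pos: [0.5866, -0.0635, 0.1119]
tool_rot: [-0.0, 0.98, 0.2, -0.0]
contact_force: [0.6, 0.1, 0.1]
gripper_width: -0.0
grasp_force: 0.0
```

```bash
python3 go.py .586 -.064 .094; python3 - <<'E'
from h import *
f=grab_frame("top")["pixels"]; g=grab_frame("scene")["pixels"]
a=[cv2.resize(p[v-33:v+33,u-33:u+33],(266,266),interpolation=cv2.INTER_CUBIC) for p,u,v in((f,225,270),(g,418,255),(g,290,225))]
cv2.imwrite("pics/r1.png",np.hstack(a)[:,:,::-1])
E
```

```text
9.9833 [ 0.58660307 -0.06351699  0.11188491] [0.58786777 0.0722465  0.10440688] -0.000267192149978488 tool z [-2.91498081e-04  5.64491680e-05 -9.99999956e-01]
move mm [-0.7  0.2 17.9]
```

View pics/r1.png

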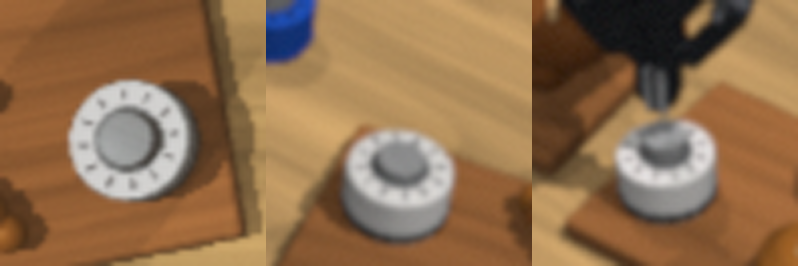

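The croissants' plunger is down at (127,137) and (400,163) in the crops, and its puck has not moved. In the third crop the fingertip at (657,105) stands above the rolls' plunger at (662,138). I now press that one.

>>> {"api": "apply_moves", "payload": {
  "series": [
    {"dx":0,"dy":0,"dz":8,"turn":0,"jaw":1},
    {"dx":0,"dy":0,"dz":14,"turn":0,"jaw":1},
    {"dx":0,"dy":0,"dz":18,"turn":0,"jaw":1},
    {"dx":0,"dy":0,"dz":18,"turn":0,"jaw":1},
    {"dx":0,"dy":0,"dz":18,"turn":0,"jaw":1}
  ]
}}

```text
time: 10.5
tool_pos: [0.5863, -0.0635, 0.0932]
tool_rot: [-0.0, 0.98, 0.2, -0.0]
contact_force: [0.4, -0.9, -0.3]
gripper_width: -0.0
grasp_force: 0.0
```

>>> {"api": "apply_moves", "payload": {
  "series": [
    {"dx":0,"dy":0,"dz":1,"turn":0,"jaw":1},
    {"dx":0,"dy":0,"dz":2,"turn":0,"jaw":1},
    {"dx":0,"dy":0,"dz":3,"turn":0,"jaw":1},
    {"dx":0,"dy":0,"dz":4,"turn":0,"jaw":1},
    {"dx":0,"dy":0,"dz":5,"turn":0,"jaw":1}
  ]
}}

```text
time: 10.92
tool_pos: [0.5867, -0.0637, 0.0889]
tool_rot: [0.0, 0.98, 0.2, 0.0]
contact_force: [-0.4, -0.2, 3.2]
gripper_width: -0.001
grasp_force: 1.6
```

>>> {"api": "apply_moves", "payload": {
  "series": [
    {"dx":0,"dy":0,"dz":1,"turn":0,"jaw":1},
    {"dx":0,"dy":0,"dz":2,"turn":0,"jaw":1},
    {"dx":0,"dy":0,"dz":3,"turn":0,"jaw":1},
    {"dx":0,"dy":0,"dz":4,"turn":0,"jaw":1}
  ]
}}

```text
time: 11.25
tool_pos: [0.5867, -0.0637, 0.085]
tool_rot: [0.0, 0.98, 0.2, 0.0]
contact_force: [-1.2, -0.5, 2.6]
gripper_width: -0.001
grasp_force: 1.6
```

>>> {"api": "apply_moves", "payload": {
  "series": [
    {"dx":0,"dy":0,"dz":1,"turn":0,"jaw":1},
    {"dx":0,"dy":0,"dz":2,"turn":0,"jaw":1},
    {"dx":0,"dy":0,"dz":3,"turn":0,"jaw":1},
    {"dx":0,"dy":0,"dz":3.5,"turn":0,"jaw":1},
    {"dx":0,"dy":0,"dz":3.5,"turn":0,"jaw":1}
  ]
}}

```text
time: 11.67
tool_pos: [0.5867, -0.0637, 0.0811]
tool_rot: [0.0, 0.98, 0.2, 0.0]
contact_force: [-0.5, 0.3, 1.6]
gripper_width: 0.001
grasp_force: 1.0
```

>>> {"api": "apply_moves", "payload": {
  "series": [
    {"dx":0,"dy":0,"dz":-10,"turn":0,"jaw":1},
    {"dx":0,"dy":0,"dz":-40,"turn":0,"jaw":1},
    {"dx":0,"dy":0,"dz":-75,"turn":0,"jaw":1},
    {"dx":0,"dy":0,"dz":-110,"turn":0,"jaw":1},
    {"dx":0,"dy":0,"dz":-120,"turn":0,"jaw":1}
  ]
}}

```text
time: 12.08
tool_pos: [0.5894, -0.0642, 0.2086]
tool_rot: [0.002, 0.98, 0.2, 0.005]
contact_force: [0.4, -0.5, 2.1]
gripper_width: -0.005
grasp_force: 0.0
```

>>> {"api": "apply_moves", "payload": {
  "series": [
    {"dx":0,"dy":30,"dz":0,"turn":0,"jaw":1},
    {"dx":0,"dy":65,"dz":0,"turn":0,"jaw":1},
    {"dx":0,"dy":90,"dz":0,"turn":0,"jaw":1},
    {"dx":0,"dy":100,"dz":0,"turn":0,"jaw":1},
    {"dx":0,"dy":100,"dz":0,"turn":0,"jaw":1}
  ]
}}

```text
time: 12.5
tool_pos: [0.6259, -0.1575, 0.2009]
tool_rot: [-0.0, 0.98, 0.198, -0.0]
contact_force: [-0.4, 0.7, -0.3]
gripper_width: -0.005
grasp_force: 0.0
```

```bash
python3 - <<'E'
from h import *
f=grab_frame("top")["pixels"]; g=grab_frame("scene")["pixels"]
b=g[120:345,150:550]
a=[cv2.resize(g[v-25:v+25,u-25:u+25],(266,266),interpolation=cv2.INTER_CUBIC) for u,v in((228,178),(418,266),(290,234))]
a=np.hstack(a); cv2.imwrite("pics/end.png",np.vstack([a,cv2.resize(f,(a.shape[1],330))])[:596,:,::-1])
E
```

```text
(no output)
```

View pics/end.png

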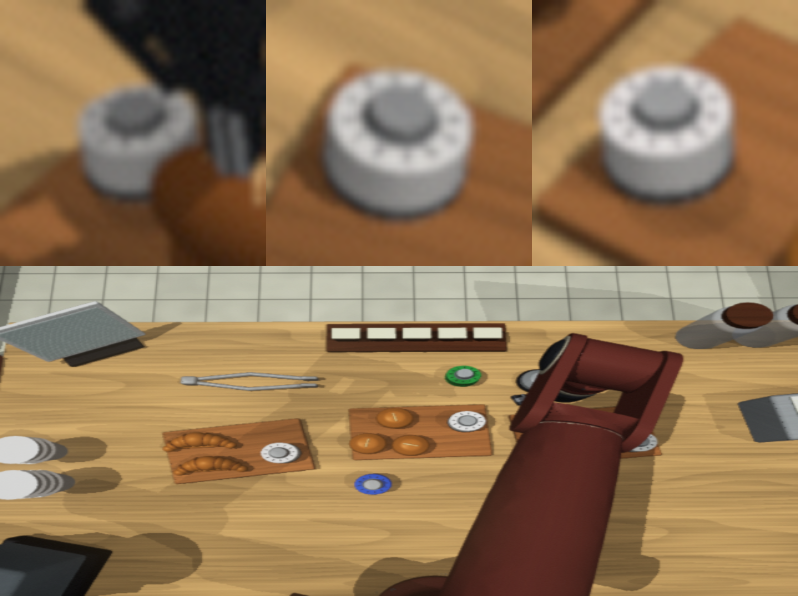

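All three plungers are about halfway down: (135,110), (402,105) and (665,98) in the crops. The timers I can see in the top view have not moved, and the arm is clear of everything, so I hand the job in.

```bash
python3 -c "
from plant import ticket
print(ticket.job_done())"
```

```text
the job is handed in; nothing more can be done
None
```

I pressed the three timers in the required order (loaf, croissants, rolls), each about halfway down by the camera and with about 4 N or less showing after each step; the job is handed in at about 12.6 s, but no verdict came back.

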